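# Hang the large rings on the screwdriver

## Robot

A 7-joint arm with a two-finger parallel gripper is mounted at the origin on a cart in front of the work surface, level with it; the furniture and walls round the work are solid. World frame = base frame: x ahead of the robot, y to its left, z up, the work surface at z = 0. Lengths are in m, angles in degrees, forces in N, time in s.
With the tool pointing down it reaches from about 0.425 to 1.025 m from the base axis. Payload 9.4 kg.
Tool frame: the origin (TCP) lies on the centre line of the jaws, within the pads' length; the fingertips stand 19 mm ahead of it and the grasp point (between the pads) is the TCP; z points along the fingers, y is the line along which they close (so a half turn about z gives the same grasp; the last joint's range is limited). The gripper opens to 85 mm and grips with 20 to 120 N. Pads are 22 mm wide; open, the fingers measure 114 mm over their backs; the gripper's body (76 mm by 85 mm) begins 54 mm behind the grasp point. The pads swing forward as they close: fully open they stand 13 mm farther back than shut.
Start: joints at [66.881, 34.337, -0.143, 91.639, 0.103, 54.024, -4.572], TCP at [0.233, -0.687, 0.25] pointing down, gripper open.
Joint ranges: [-147.43, 147.43], [-19.82, 112.94], [-74.19, 73.91], [6.32, 146.72], [-59.91, 239.91], [6.04, 106.73], [-150.56, 150.56]. Speed limits (degrees/s): [127.2, 127.2, 172.46, 172.46, 180, 180, 180].

## Interface

Orientations are given as a 3x3 rotation matrix whose columns are the frame's x, y, z axes.
In Python, from bench import read_state, get_image, close_job, spotter gives the robot as it stands.
- The arm moves only by the shell command python3 -m handwheel 'ROWS'. ROWS is JSON, a list of rows, each an object with "travel": the shift along the tool's x, y, z as a fraction of full scale, a list of three; "rotation": the turn, a rotation vector about the tool's x, y, z as a fraction of full scale, a list of three; "fingers": the closure, from 0 (fully open) to 1 (shut). In form: [{"travel": [x, y, z], "rotation": [wx, wy, wz], "fingers": fingers}, ...]. A call has 1 to 8 rows; each row shifts and turns the commanded pose from where the row before left it, along the tool's axes as they then stand; what a row does not reach is not made up. Full scale, the value 1, is 0.05 m for a shift and 8 degrees for a turn. A row lasts 1/10 s, in which the tool goes at most 50 mm and 8.59 degrees, less where a joint would pass 70% of its speed; a pose out of reach is approached as far as the arm can. A call with a number of a shift or a turn outside -1 to 1 is refused whole. A call with a gripper value outside its range is refused whole. The fingers move at their own pace and stop on an object; the grip force is fixed at half the most. Time passes only in rows, so rows that do not move let the fingers close. It gives the time, the measured TCP pose, the force, the opening and the grip force at its end, in the units of the state.
- read_state(): the state, without advancing time (a new reading comes with each control period).
- get_image(name): name is "scene" or "top" or "wrist"; returns a dict with "pixels" (384x512x3 uint8, blue, green, red), "camera_matrix" (3x3 intrinsics, pixels), "T" (4x4, takes a point from camera to world coordinates); the wrist camera has in their place "tool_from_camera" (4x4, takes a point from camera to tool coordinates, whose origin is the TCP and whose axes are the flange's). Camera axes: x right, y down, z forward; pixel columns grow to the right and rows downward; lengths in m; the calibration is good to about 2 mm. A picture is of the moment at which its call begins: read the wrist's pose just before it. There is no depth.
- close_job(): hands the job in; it is judged then, once.
Trained networks look in a picture, given as the dict that the camera call returned (one of the last four; its "shot" number tells which), for a name from the list of things; names that differ only in an ending like _2 or _b are one class to them, and where a whole thing is asked for, a point or a joint stands for the part that bears it (a point fixed in the world has none). Each returns a list of dicts, best first, with "score" (0 to 1); they miss things now and then, are a little off and sometimes report something else, mostly with a low value. They report only what shows in the picture. A call takes as long as a camera call. They do not tell look-alikes from the thing itself.
- spotter.look_for(picture, label): "position" ([column, row] in pixels, amid what is visible of it).
- spotter.cut_out(picture, label): "mask" (384x512 bool, what is visible of it) and "position" ([column, row] in pixels, amid what is visible of it).
- spotter.mark_of(picture, label): "position" ([column, row] in pixels: a listed point, or the origin of a listed thing).
The state is a dict: "time": time; "joint_pos": joint angles; "qvel": joint speeds; "effort": joint torques, N m; "position": TCP position; "orientation": TCP orientation; "contact_force": force on the tool from outside, world axes, zero at the start; "wrist_torque": the same for the moment, N m; "finger_gap": finger opening in m; "grip_force": force on a finger pad.
Only numpy, scipy, OpenCV 4.12 (cv2) and the standard library are available. Lean on these libraries where they do the work, as an engineer would, in place of code of your own. Each camera call takes 0.05 s, during which the arm holds its last target. There are 200 camera calls.

## Task

Take the dark screwdriver off its wire-fork rest, push its shaft through both of the large rings that stand in their rack, and lift the two off together. Lay the screwdriver back level in the forks of the rest, shaft on the same side as before, so that both rings hang freely from the shaft between the forks. Leave the small rings standing in their own rack.

Things in the scene. Friction and masses are not known exactly. Their poses are not given: they have to be found in the camera images.
- driver_handle (a point): on the axis of the dark screwdriver (200 mm long, 90 g), in the handle. y axis: along the tool to the handle's butt; -y to the tip. Handle 30 mm thick, 100 mm long: it ends 55 mm from here towards +y and meets the shaft 45 mm from here towards -y. Shaft 6 mm thick, its tip 145 mm from here. At the start the tool lies level in its rest.
- driver_shaft (a point): on the axis of the dark screwdriver's shaft, 40 mm from the handle's front and 60 mm from the tip; same axes as driver_handle
- ring_large_a_center (a point): centre of one large ring: flat steel ring, outer diameter 66 mm, bore 44 mm, 10 mm thick, 30 g, standing on edge in rack_large, centre 60 mm above the desk. y axis: the bore's axis, level, pointing roughly to the robot's left.
- ring_large_b_center (a point): centre of the other large ring: flat steel ring, outer diameter 66 mm, bore 44 mm, 10 mm thick, 30 g, standing on edge in rack_large, in line with the first, 20 mm from it, centre 60 mm above the desk. y axis: the bore's axis, level, pointing roughly to the robot's left.
- rack_large: the large rings' fixed wooden rack: board 73 x 66 x 12 mm with two low rails under the rings and thin upright dowels, 62 mm high, 22 mm or more to either side of the bore's axis; both ends are open. Origin: centre of the underside; y axis: along the bores.
- ring_small_a_center (a point): centre of one small ring (leave it): flat steel ring, outer diameter 42 mm, bore 24 mm, 10 mm thick, 30 g, standing on edge in a smaller rack, centre 46 mm above the desk. y axis: the bore's axis, level, pointing roughly to the robot's left.
- ring_small_b_center (a point): centre of the other small ring (leave it): flat steel ring, outer diameter 42 mm, bore 24 mm, 10 mm thick, 30 g, standing on edge in the same smaller rack, centre 46 mm above the desk. y axis: the bore's axis, level, pointing roughly to the robot's left.
- rest: fixed rest: base 70 x 190 x 12 mm, two wire V forks. Origin: centre of the underside; +y towards the handle. A tool in it has its axis at x = 0, 85 mm up. Shaft fork: y = -80 mm, 36 mm wide, 95 high; handle fork: y = 78, 60 wide, 90 high. At the start driver_handle is at about y = 45, the tip at -100. A large ring hung on the shaft has its centre 19 mm and lower edge 52 mm below the shaft's axis.
Not all that is in view belongs to the job. What is meant by the part that bears driver_handle is not yellow, and is the larger of those in its own colour.

How it is judged (in metres and radians):
On the way:
1. both large rings hang on the screwdriver's shaft at the same time, lifted clear of their rack (centres more than 100 mm above the desk) (height (world z) of each of ring_large_a_center, ring_large_b_center above 0.1 m and distance between each of ring_large_a_center, ring_large_b_center and driver_shaft below 0.055 m), for 0.2 s.
At the end, for the whole second after the job is handed in: Screwdriver at rest in both forks as at first (12 mm sideways, 20 mm along, axis 73-97 mm high, 10 degrees). Both large rings at rest, hung on the shaft between the forks: within 15 mm of the axis sideways, centres 55-80 mm high. Small rings within 20 mm of where they stood (x of driver_handle in the frame of rest between -0.012 and 0.012 m and y of driver_handle in the frame of rest between 0.025 and 0.065 m and z of driver_handle in the frame of rest between 0.073 and 0.097 m and z of driver_shaft in the frame of rest between 0.073 and 0.097 m and angle between the y axis of driver_handle and the y axis of rest, either way round below 0.17 rad and x of ring_large_a_center in the frame of rest between -0.015 and 0.015 m and y of ring_large_a_center in the frame of rest between -0.077 and 0.005 m and z of ring_large_a_center in the frame of rest between 0.055 and 0.08 m and x of ring_large_b_center in the frame of rest between -0.015 and 0.015 m and y of ring_large_b_center in the frame of rest between -0.077 and 0.005 m and z of ring_large_b_center in the frame of rest between 0.055 and 0.08 m and distance between each of ring_large_a_center, ring_large_b_center and driver_shaft below 0.06 m and distance of each of ring_small_a_center, ring_small_b_center from where it was at the start of the episode below 0.02 m and linear speed of each of driver, ring_large_a, ring_large_b below 0.03 m/s); the robot touches nothing.
It also fails if it takes over 54 s, if anything falls off the work surface, if the arm or the gripper's body presses on something with over 40 N, if the wrist force passes 120 N, or if a joint passes its speed limit or range.

## Working session

There is one attempt and no reset: what is moved stays moved. The work goes in short steps, Python scripts to look and compute and a shell command to move; the robot and the scene stay as the last step left them, time stands still between calls to the robot, and variables do not carry over. Pictures are saved under pics/ and viewed, at most 10 in all, crops included, and the job is handed in when it is done.

```bash
mkdir -p pics; ls; cat > h.py <<'E'
import numpy as np, cv2
from bench import read_state, get_image, close_job, spotter
def ray(im,p,T=None):
    T=np.array(im["T"]) if T is None else T
    d=np.linalg.inv(np.array(im["camera_matrix"]))@[p[0],p[1],1]
    return T[:3,3],T[:3,:3]@d/np.linalg.norm(d)
def onz(im,p,z,T=None):
    o,d=ray(im,p,T); return o+d*(z-o[2])/d[2]
def proj(im,X,T=None):
    T=np.array(im["T"]) if T is None else T
    c=np.linalg.inv(T)@np.append(X,1); u=np.array(im["camera_matrix"])@c[:3]; return u[:2]/u[2]
def wristT(s,im):
    T=np.eye(4);T[:3,:3]=np.array(s["orientation"]);T[:3,3]=s["position"]
    return T@np.array(im["tool_from_camera"])
E
python3 - <<'E'
from h import *
s=read_state();print(s)
for n in("scene","top"):
    im=get_image(n);cv2.imwrite(f"pics/{n}0.png",cv2.resize(im["pixels"],None,fx=1.5,fy=1.5))
    print(n,np.round(im["T"],3).tolist())
    for l,z in(("driver_handle",.085),("driver_shaft",.085),("ring_large_a_center",.06),("ring_small_a_center",.046),("rest",0),("rack_large",0)):
        for r in spotter.mark_of(im,l): print(n,l,round(r["score"],2),np.round(r["position"]),np.round(onz(im,r["position"],z),3))
E
```

```text
pics
{'time': 0.0, 'joint_pos': array([66.88206933, 34.3839594 , -0.145983  , 91.68014161,  0.1021589 ,
       54.02329693, -4.57011066]), 'qvel': array([-0.00926846, -0.06912542, -0.04528322,  0.04072717, -0.02061987,
        0.09562642, -0.012545  ]), 'effort': array([ 8.07175147e-04, -7.76476121e+01,  1.56576790e+00, -2.58012199e+01,
        1.23882189e-02,  8.92460870e-03, -1.12597164e-05]), 'position': array([ 0.23257961, -0.68622506,  0.2494288 ]), 'orientation': array([[ 9.47051006e-01,  3.21082584e-01, -6.04659961e-04],
       [ 3.21083130e-01, -9.47049983e-01,  1.39795198e-03],
       [-1.23785170e-04, -1.51807795e-03, -9.99998840e-01]]), 'contact_force': array([-0.28010381,  0.51985234,  0.44735961]), 'wrist_torque': array([-0.00598465, -0.01669085,  0.03311886]), 'grip_force': 0.0, 'finger_gap': 0.08540923514062364}
scene [[-0.548, -0.431, 0.717, -0.318], [-0.836, 0.26, -0.482, 0.573], [0.021, -0.864, -0.503, 0.632], [0.0, 0.0, 0.0, 1.0]]
scene driver_handle 0.78 [180. 219.] [0.448 0.298 0.085]
scene driver_handle 0.68 [167. 280.] [0.254 0.407 0.085]
scene driver_handle 0.
[... 590 characters left out ...]
427], [-1.0, 0.004, -0.003, 0.046], [0.003, -0.045, -0.999, 1.038], [0.0, 0.0, 0.0, 1.0]]
top driver_handle 0.66 [165. 195.] [0.454 0.287 0.085]
top driver_handle 0.51 [135. 241.] [0.329 0.367 0.085]
top driver_handle 0.46 [205. 128.] [0.637 0.179 0.085]
top driver_shaft 0.87 [196. 187.] [0.475 0.202 0.085]
top driver_shaft 0.75 [192. 146.] [0.588 0.214 0.085]
top driver_shaft 0.67 [148. 257.] [0.287 0.331 0.085]
top ring_large_a_center 0.68 [355. 137.] [ 0.615 -0.238  0.06 ]
top ring_small_a_center 0.63 [368. 199.] [ 0.441 -0.278  0.046]
top rest 0.82 [186. 192.] [0.464 0.247 0.   ]
top rack_large 0.72 [359. 138.] [ 0.623 -0.268  0.   ]
top rack_large 0.53 [344. 140.] [ 0.618 -0.224  0.   ]
```

View pics/scene0.png

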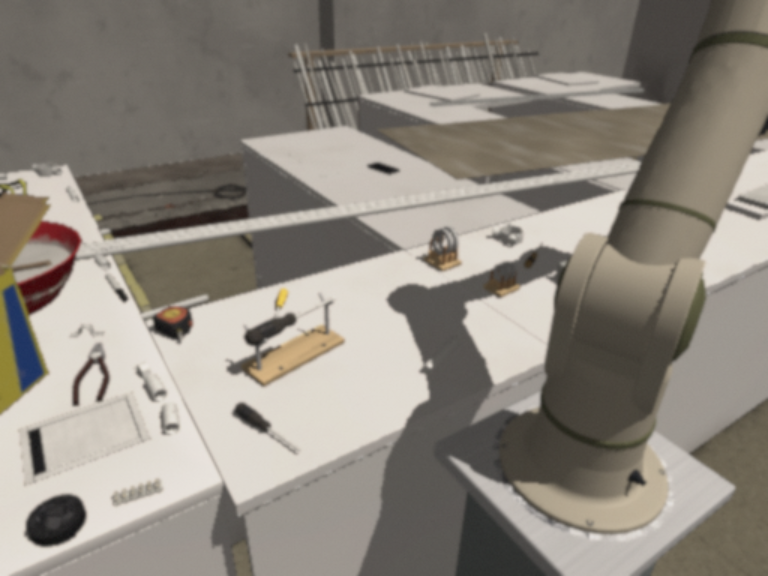

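View pics/top0.png

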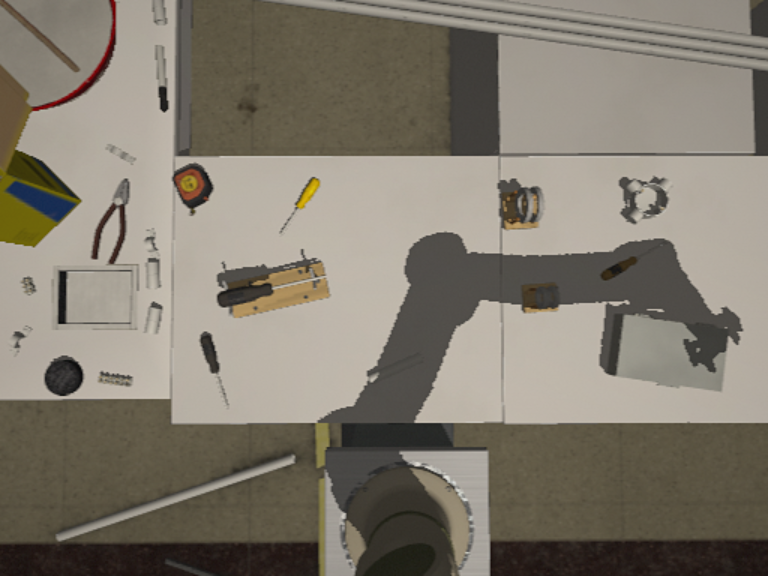

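The tool meant: the black-handled screwdriver in the rest (top ≈ (165,195)). The black one on the bare desk at (139,240) is smaller and not in the rest, and the one at (205,128) is yellow. I'll look at the large rack first, since it's on the way.

```bash
python3 -m handwheel '[{"travel":[0.8,-0.5,-0.1],"rotation":[0,0,0],"fingers":0},{"travel":[0.8,-0.5,-0.1],"rotation":[0,0,0],"fingers":0},{"travel":[0.8,-0.5,-0.1],"rotation":[0,0,0],"fingers":0},{"travel":[0.8,-0.5,-0.1],"rotation":[0,0,0],"fingers":0},{"travel":[0.8,-0.5,-0.1],"rotation":[0,0,0],"fingers":0},{"travel":[0.8,-0.5,-0.1],"rotation":[0,0,0],"fingers":0},{"travel":[0.8,-0.5,-0.1],"rotation":[0,0,0],"fingers":0},{"travel":[0.8,-0.5,-0.1],"rotation":[0,0,0],"fingers":0}]'
python3 -m handwheel '[{"travel":[0.8,-0.5,-0.1],"rotation":[0,0,0],"fingers":0},{"travel":[0.8,-0.5,-0.1],"rotation":[0,0,0],"fingers":0},{"travel":[0.8,-0.5,0],"rotation":[0,0,0],"fingers":0},{"travel":[0,0,0],"rotation":[0,0,0],"fingers":0},{"travel":[0,0,0],"rotation":[0,0,0],"fingers":0}]'
python3 - <<'E'
from h import *
s=read_state();im=get_image("wrist");T=wristT(s,im)
print(s["joint_pos"].round(1),np.round(im["tool_from_camera"],3).tolist())
for l,z in(("ring_large_a_center",.06),("ring_small_a_center",.046),("rack_large",0)):
  for r in spotter.mark_of(im,l): print(l,round(r["score"],2),np.round(r["position"]),np.round(onz(im,r["position"],z,T),3))
cv2.imwrite("pics/w1.png",cv2.resize(im["pixels"],None,fx=1.5,fy=1.5))
E
```

```text
time: 1.5
position: [0.4726, -0.3929, 0.2908]
orientation: [[0.947, 0.321, 0.0], [0.321, -0.947, -0.0], [0.0, 0.0, -1.0]]
contact_force: [0.4, -0.1, -0.8]
finger_gap: 0.0853
grip_force: 0.0
time: 2.0
position: [0.5619, -0.2836, 0.3002]
orientation: [[0.946, 0.324, -0.0], [0.324, -0.946, 0.0], [-0.0, -0.0, -1.0]]
contact_force: [-0.5, -1.5, -0.0]
finger_gap: 0.0856
grip_force: 0.0
[ 23.5  24.8  -2.7 101.6   1.4  53.6 -50.9] [[0.0, -0.957, -0.289, 0.074], [1.0, 0.001, -0.001, 0.0], [0.001, -0.289, 0.957, -0.124], [0.0, 0.0, 0.0, 1.0]]
ring_large_a_center 0.97 [240. 107.] [ 0.619 -0.242  0.06 ]
ring_small_a_center 0.8 [222. 226.] [ 0.445 -0.269  0.046]
rack_large 0.62 [230. 106.] [ 0.614 -0.224  0.   ]
```

View pics/w1.png

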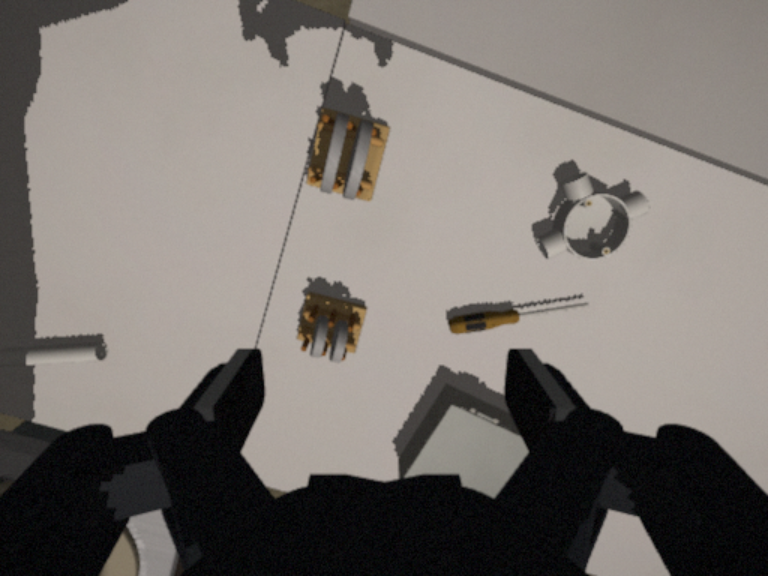

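Wrist view: the large rack is at raw px ≈ (230,105), with ring tops at (223,103) and (240,107). The small rack is at (222,220). Next I'll fit the rack's position and yaw from the masks.

```bash
python3 - <<'E'
from h import *
from scipy.optimize import minimize
s=read_state();im=get_image("wrist");T=wristT(s,im)
r=spotter.cut_out(im,"ring_large_a_center")
M=np.zeros((384,512),bool)
for q in r:
    print(round(q["score"],2),np.round(q["position"]),q["mask"].sum())
    if q["score"]>.4 and np.hypot(*(np.array(q["position"])-[231,105]))<25: M|=q["mask"]
a=np.linspace(0,2*np.pi,48)
S=4
def rend(p):
    I=np.zeros((384,512),np.float32)
    y=np.array([-np.sin(p[2]),np.cos(p[2]),0]);x=np.array([np.cos(p[2]),np.sin(p[2]),0])
    for k in(-.01,.01):
        P=[proj(im,[p[0],p[1],.06]+y*(k+t)+.033*(np.cos(b)*x+np.sin(b)*np.array([0,0,1])),T) for b in a for t in(-.005,.005)]
        h=cv2.convexHull(np.float32(P)); J=np.zeros_like(I);cv2.fillConvexPoly(J,np.round(h*256).astype(np.int32),1,lineType=cv2.LINE_AA,shift=8);I=np.maximum(I,J)
    return I
def cost(p): return np.abs(rend(p)-M).sum()
best=min((minimize(cost,[.617+dx,-.24+dy,w],method="Nelder-Mead",options=dict(initial_simplex=[[.617+dx,-.24+dy,w],[.627+dx,-.24+dy,w],[.617+dx,-.23+dy,w],[.617+dx,-.24+dy,w+.2]])) for w in(0,.2) for dx in(0,-.01) for dy in(0,)),key=lambda o:o.fun)
print(best.x,best.fun,M.sum(),rend(best.x).sum())
o=im["pixels"].copy();o[rend(best.x)>.5,2]=255
cv2.imwrite("pics/fit.png",cv2.resize(np.hstack([im["pixels"][60:150,180:290],o[60:150,180:290],cv2.cvtColor(M.astype(np.uint8)*255,cv2.COLOR_GRAY2BGR)[60:150,180:290]]),None,fx=2.4,fy=2.4))
E
```

```text
0.68 [235. 106.] 561
[ 0.61859092 -0.23027041  0.06643731] 844.0 561 1401.0
```

View pics/fit.png

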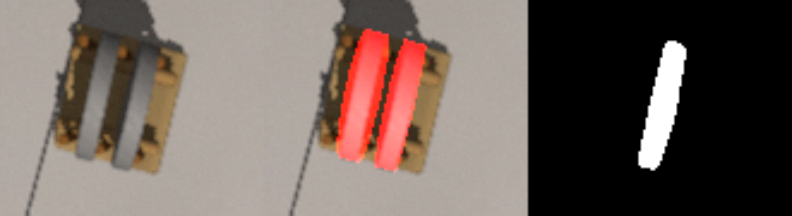

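```bash
python3 -m handwheel '[{"travel":[0.14,-0.97,0],"rotation":[0,0,0],"fingers":0},{"travel":[0.14,-0.97,0],"rotation":[0,0,0],"fingers":0},{"travel":[0.14,-0.97,0],"rotation":[0,0,0],"fingers":0},{"travel":[0.14,-0.97,0],"rotation":[0,0,0],"fingers":0},{"travel":[0.14,-0.97,0],"rotation":[0,0,0],"fingers":0},{"travel":[0.14,-0.97,0],"rotation":[0,0,0],"fingers":0},{"travel":[0.14,-0.97,0],"rotation":[0,0,0],"fingers":0},{"travel":[0.14,-0.97,0],"rotation":[0,0,0],"fingers":0}]'
python3 -m handwheel '[{"travel":[0.14,-0.97,0],"rotation":[0,0,0],"fingers":0},{"travel":[0.14,-0.97,0],"rotation":[0,0,0],"fingers":0},{"travel":[0.14,-0.97,0],"rotation":[0,0,0],"fingers":0},{"travel":[0.14,-0.97,0],"rotation":[0,0,0],"fingers":0},{"travel":[0,0,0],"rotation":[0,0,-1],"fingers":0},{"travel":[0,0,0],"rotation":[0,0,-1],"fingers":0},{"travel":[0,0,0],"rotation":[0,0,-1],"fingers":0},{"travel":[0,0,0],"rotation":[0,0,-1],"fingers":0}]'
python3 -m handwheel '[{"travel":[0,0,0],"rotation":[0,0,-1],"fingers":0},{"travel":[0,0,0],"rotation":[0,0,-1],"fingers":0},{"travel":[0,0,0],"rotation":[0,0,-1],"fingers":0},{"travel":[0,0,0],"rotation":[0,0,-1],"fingers":0},{"travel":[0,0,0],"rotation":[0,0,-1],"fingers":0},{"travel":[0,0,0],"rotation":[0,0,-1],"fingers":0},{"travel":[0,0,0],"rotation":[0,0,0],"fingers":0},{"travel":[0,0,0],"rotation":[0,0,0],"fingers":0}]'
cat > lk.py <<'E'
from h import *
import sys
s=read_state();im=get_image("wrist");T=wristT(s,im)
print(s["joint_pos"].round(1),s["position"].round(4))
for l,z in(("driver_handle",.085),("driver_shaft",.085),("rest",0)):
  for r in spotter.mark_of(im,l): print(l,round(r["score"],2),np.round(r["position"]),np.round(onz(im,r["position"],z,T),3))
for r in spotter.cut_out(im,"driver_handle"):
  ys,xs=np.nonzero(r["mask"]); P=np.array([onz(im,p,.085,T)[:2] for p in zip(xs,ys)]); v=np.linalg.svd(P-P.mean(0),full_matrices=False)[2][0]
  print("mask",round(r["score"],2),np.round(r["position"]),P.mean(0).round(4),v,np.ptp((P-P.mean(0))@v), P[np.argmax(P@v)],P[np.argmin(P@v)])
cv2.imwrite(f"pics/{sys.argv[1]}.png",cv2.resize(im["pixels"],None,fx=1.5,fy=1.5))
E
python3 lk.py w2
```

```text
time: 3.1
position: [0.4891, 0.1015, 0.3006]
orientation: [[0.948, 0.32, 0.001], [0.32, -0.948, 0.0], [0.001, 0.0, -1.0]]
contact_force: [0.8, 0.6, -0.5]
finger_gap: 0.0849
grip_force: 0.0
time: 3.9
position: [0.4542, 0.2927, 0.3003]
orientation: [[0.629, 0.777, 0.0], [0.777, -0.629, -0.0], [-0.0, 0.0, -1.0]]
contact_force: [-0.3, -1.0, 0.9]
finger_gap: 0.085
grip_force: 0.0
time: 4.7
position: [0.4543, 0.2926, 0.3002]
orientation: [[-0.146, 0.989, -0.0], [0.989, 0.146, 0.0], [0.0, -0.0, -1.0]]
contact_force: [-0.4, 0.7, -0.1]
finger_gap: 0.0854
grip_force: 0.0
[-15.   21.  -31.9 111.2  14.   51.6 -45.5] [0.4543 0.2926 0.3002]
driver_handle 0.89 [257. 168.] [0.457 0.287 0.085]
driver_handle 0.82 [182.  82.] [0.355 0.375 0.085]
driver_handle 0.66 [366. 227.] [0.614 0.227 0.085]
driver_shaft 0.98 [260. 230.] [0.473 0.202 0.085]
driver_shaft 0.71 [340. 204.] [0.572 0.254 0.085]
driver_shaft 0.65 [138.  88.] [0.305 0.36  0.085]
rest 0.76 [256. 180.] [0.461 0.247 0.   ]
mask 0.91 [366. 228.] [0.6091 0.2261] [ 0.84074837 -0.54142606] 0.10674182428539922 [0.6384247  0.20642913] [0.54930122 0.26518397]
mask 0.69 [255. 164.] [0.4544 0.2806] [ 0.21768814 -0.97601838] 0.19868534359015994 [0.48430733 0.1484887 ] [0.43260303 0.34052394]
```

View pics/w2.png

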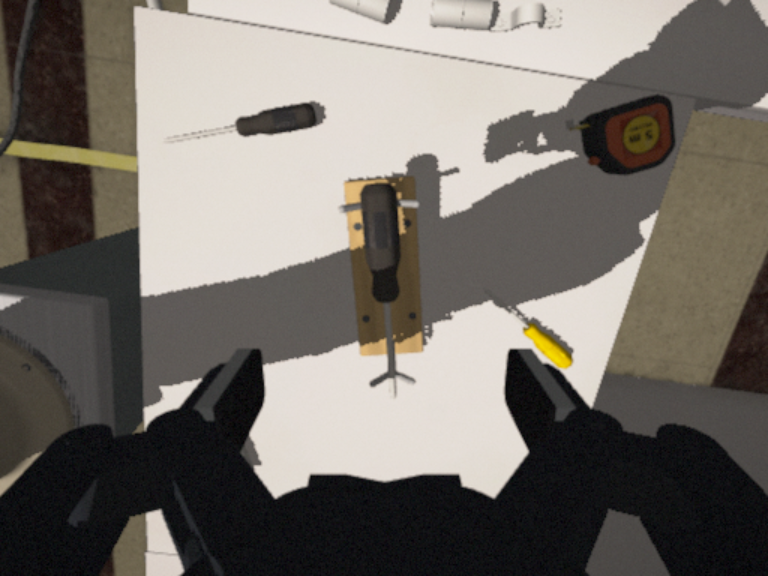

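The rest view confirms the choice: the dark driver lies in the rest with butt (253,123), tip (262,263) raw. The loose black one at (185,80) is smaller, and the yellow one is excluded. Going down on the handle.

```bash
python3 -m handwheel '[{"travel":[-0.09,0,0.8],"rotation":[0,0,-0.5],"fingers":0},{"travel":[0,0,0.9],"rotation":[0,0,0],"fingers":0},{"travel":[0,0,0.9],"rotation":[0,0,0],"fingers":0},{"travel":[0,0,0.9],"rotation":[0,0,0],"fingers":0},{"travel":[0,0,0.5],"rotation":[0,0,0],"fingers":0},{"travel":[0,0,0.3],"rotation":[0,0,0],"fingers":0},{"travel":[0,0,0],"rotation":[0,0,0],"fingers":0},{"travel":[0,0,0],"rotation":[0,0,0],"fingers":0}]'
python3 lk.py w3
```

```text
time: 5.75
position: [0.4545, 0.2891, 0.0855]
orientation: [[-0.22, 0.975, -0.0], [0.975, 0.22, -0.0], [-0.0, -0.0, -1.0]]
contact_force: [-0.7, 1.1, -1.7]
finger_gap: 0.0852
grip_force: 0.0
[-24.1  37.2 -21.  122.5  30.4  25.3 -56.2] [0.4545 0.2891 0.0855]
driver_handle 0.97 [254. 249.] [0.453 0.291 0.085]
driver_handle 0.57 [108.  38.] [0.374 0.372 0.085]
driver_shaft 0.93 [15. 46.] [0.337 0.36  0.085]
mask 0.94 [112.  39.] [0.3732 0.372 ] [-0.95146321 -0.30776252] 0.0713531017107051 [0.33088142 0.35679266] [0.39904143 0.37791727]
mask 0.83 [254. 221.] [0.45   0.3018] [ 0.21861335 -0.97581156] 0.09705271595827838 [0.46112247 0.2478157 ] [0.44550623 0.34377562]
```

View pics/w3.png

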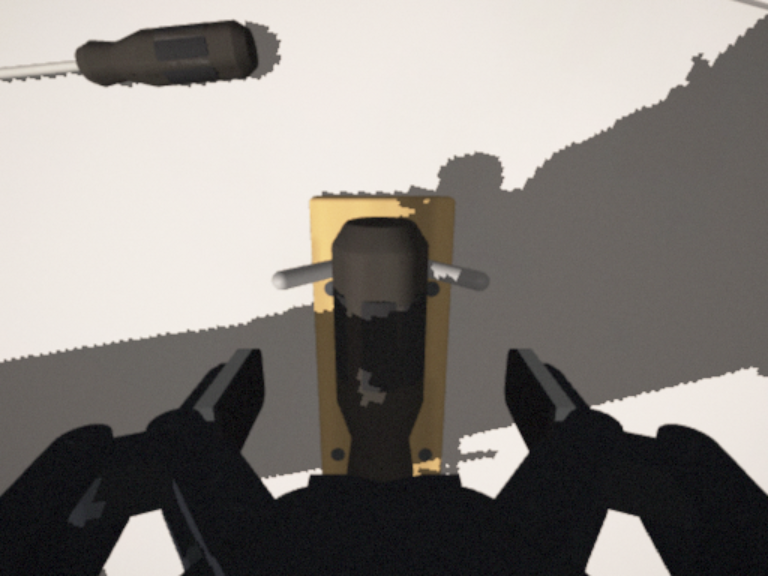

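The handle sits between the fingers (centre col ≈ 253, jaws' midline ≈ 256) and parallel to them. Closing.

```bash
python3 -m handwheel '[{"travel":[0,0,0],"rotation":[0,0,0],"fingers":1},{"travel":[0,0,0],"rotation":[0,0,0],"fingers":1},{"travel":[0,0,0],"rotation":[0,0,0],"fingers":1},{"travel":[0,0,0],"rotation":[0,0,0],"fingers":1},{"travel":[0,0,0],"rotation":[0,0,0],"fingers":1},{"travel":[0,0,0],"rotation":[0,0,0],"fingers":1},{"travel":[0,0,0],"rotation":[0,0,0],"fingers":1},{"travel":[0,0,0],"rotation":[0,0,0],"fingers":1}]'
```

```text
time: 6.8
position: [0.4533, 0.2884, 0.0851]
orientation: [[-0.221, 0.975, -0.002], [0.975, 0.221, -0.001], [-0.001, -0.002, -1.0]]
contact_force: [-5.5, -0.7, 4.1]
finger_gap: 0.0284
grip_force: 58.8
```

```bash
python3 -m handwheel '[{"travel":[0,0,-0.3],"rotation":[0,0,0],"fingers":1},{"travel":[0,0,-0.8],"rotation":[0,0,0],"fingers":1},{"travel":[0,0,-0.9],"rotation":[0,0,0],"fingers":1},{"travel":[0,0,-0.5],"rotation":[0,0,0.37],"fingers":1},{"travel":[0,0,-0.2],"rotation":[0,0,0.37],"fingers":1},{"travel":[0,0,0],"rotation":[0,0,0.37],"fingers":1}]'
python3 -m handwheel '[{"travel":[-0.4,0.16,0],"rotation":[0,0,0],"fingers":1},{"travel":[-0.8,0.32,0],"rotation":[0,0,0],"fingers":1},{"travel":[-0.9,0.38,0],"rotation":[0,0,0],"fingers":1},{"travel":[-0.9,0.38,0],"rotation":[0,0,0],"fingers":1},{"travel":[-0.9,0.38,0],"rotation":[0,0,0],"fingers":1},{"travel":[-0.9,0.38,0],"rotation":[0,0,0],"fingers":1},{"travel":[-0.8,0.32,0],"rotation":[0,0,0],"fingers":1},{"travel":[-0.4,0.16,0],"rotation":[0,0,0],"fingers":1}]'
python3 -m handwheel '[{"travel":[-0.3,0.12,0],"rotation":[0,0,0],"fingers":1},{"travel":[0,0,0],"rotation":[0,0,0],"fingers":1},{"travel":[0,0,0],"rotation":[0,0,0],"fingers":1}]'
python3 - <<'E'
from h import *
s=read_state();print(s["position"].round(4),s["orientation"].round(3).tolist(),s["joint_pos"].round(1))
sc=get_image("scene")
for r in spotter.mark_of(sc,"driver_shaft"): print(round(r["score"],2),np.round(r["position"]))
R=s["orientation"]; p=s["position"]
print("pred shaft px",proj(sc,p-R[:,0]*.085),"tip",proj(sc,p-R[:,0]*.145))
C=np.array([.6186,-.2303,.06]);print("ringC px",proj(sc,C))
for r in spotter.cut_out(sc,"ring_large_a_center"): print(round(r["score"],2),np.round(r["position"]),r["mask"].sum())
cv2.imwrite("pics/s4.png",cv2.resize(sc["pixels"][80:220,200:360],None,fx=4.5,fy=4,interpolation=cv2.INTER_CUBIC))
E
```

```text
time: 7.4
position: [0.4555, 0.2891, 0.2222]
orientation: [[-0.064, 0.998, 0.003], [0.998, 0.064, 0.002], [0.002, 0.003, -1.0]]
contact_force: [-0.3, -0.0, -1.7]
finger_gap: 0.0282
grip_force: 59.4
time: 8.2
position: [0.5998, -0.0073, 0.2198]
orientation: [[-0.062, 0.998, 0.0], [0.998, 0.062, -0.002], [-0.002, 0.0, -1.0]]
contact_force: [-0.6, 1.0, -0.4]
finger_gap: 0.0279
grip_force: 59.4
time: 8.5
position: [0.605, -0.0156, 0.2201]
orientation: [[-0.068, 0.998, -0.0], [0.998, 0.068, 0.001], [0.001, -0.0, -1.0]]
contact_force: [-1.0, -0.8, -0.6]
finger_gap: 0.028
grip_force: 59.4
[ 0.605  -0.0156  0.2201] [[-0.068, 0.998, -0.0], [0.998, 0.068, 0.001], [0.001, -0.0, -1.0]] [ 14.8  30.3 -27.3 108.3  18.8  45.8 -18.7]
0.65 [185. 207.]
0.55 [269. 126.]
0.55 [188. 296.]
pred shaft px [270.56577976 124.70185211] tip [284.45986874 121.280058  ]
ringC px [296.49494031 159.6336954 ]
0.57 [301. 156.] 37
```

View pics/s4.png

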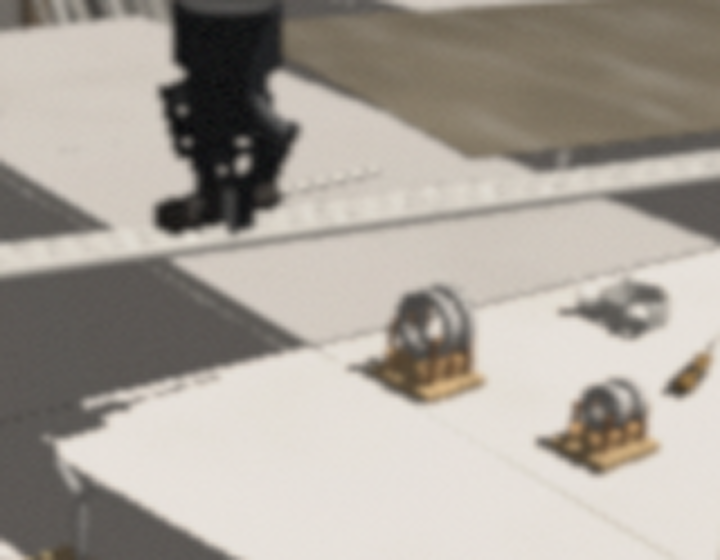

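Scene view: driver gripped level, with its tip at (284,122), predicted (284,121). The rings are at ≈ (296,160), which matches the estimate. I'll lower to bore height and start inserting.

```bash
python3 -m handwheel '[{"travel":[0,0,0.8],"rotation":[0,0,0],"fingers":1},{"travel":[0,0,0.9],"rotation":[0,0,0],"fingers":1},{"travel":[0,0,0.8],"rotation":[0,0,0],"fingers":1},{"travel":[0,0,0.5],"rotation":[0,0,0],"fingers":1},{"travel":[0,0,0.2],"rotation":[0,0,0],"fingers":1},{"travel":[-0.5,0,0],"rotation":[0,0,0],"fingers":1},{"travel":[-0.3,0,0],"rotation":[0,0,0],"fingers":1},{"travel":[0,0,0],"rotation":[0,0,0],"fingers":1}]'
python3 - <<'E'
from h import *
s=read_state();R=s["orientation"]; p=s["position"]
print(p,R[:,0])
C=np.array([.6186,-.2303,.06]); d=p-R[:,0]*.145-C; print("tip rel C",d)
sc=get_image("scene");print("tip px",proj(sc,p-R[:,0]*.145),proj(sc,C))
cv2.imwrite("pics/s5.png",cv2.resize(sc["pixels"][120:195,240:340],None,fx=8,fy=8,interpolation=cv2.INTER_CUBIC))
E
```

```text
time: 9.45
position: [0.6085, -0.0595, 0.0611]
orientation: [[-0.064, 0.998, 0.001], [0.998, 0.064, -0.002], [-0.002, 0.001, -1.0]]
contact_force: [-0.4, -0.1, -1.5]
finger_gap: 0.0281
grip_force: 59.4
[ 0.60852227 -0.05952836  0.06109111] [-0.06360358  0.99797379 -0.00170444]
tip rel C [-0.00085521  0.02606544  0.00133825]
tip px [291.05135713 160.94936987] [296.49494031 159.6336954 ]
```

View pics/s5.png

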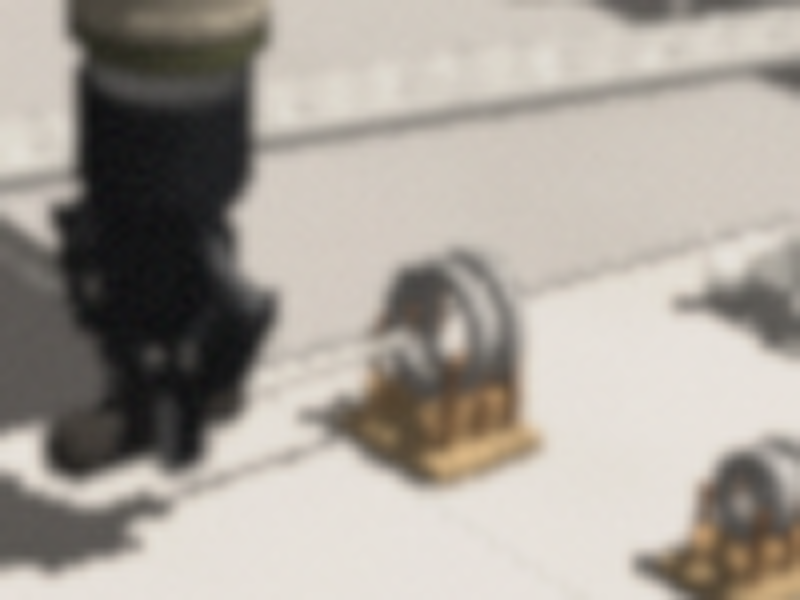

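The tip, raw ≈ (291,161), points into the near ring's bore at mid-height, just short of its face. Inserting.

```bash
python3 -m handwheel '[{"travel":[-0.3,0,0],"rotation":[0,0,0],"fingers":1},{"travel":[-0.3,0,0],"rotation":[0,0,0],"fingers":1},{"travel":[-0.3,0,0],"rotation":[0,0,0],"fingers":1},{"travel":[0,0,0],"rotation":[0,0,0],"fingers":1}]'
python3 -m handwheel '[{"travel":[-0.3,0,0],"rotation":[0,0,0],"fingers":1},{"travel":[-0.3,0,0],"rotation":[0,0,0],"fingers":1},{"travel":[-0.2,0,0],"rotation":[0,0,0],"fingers":1},{"travel":[0,0,0],"rotation":[0,0,0],"fingers":1}]'
python3 - <<'E'
from h import *
s=read_state();R=s["orientation"]; p=s["position"]
sc=get_image("scene");print(p,"tip px",proj(sc,p-R[:,0]*.145))
cv2.imwrite("pics/s6.png",cv2.resize(sc["pixels"][120:195,240:340],None,fx=8,fy=8,interpolation=cv2.INTER_CUBIC))
E
```

```text
time: 9.9
position: [0.6109, -0.1055, 0.0602]
orientation: [[-0.063, 0.998, -0.0], [0.998, 0.063, -0.002], [-0.002, -0.0, -1.0]]
contact_force: [0.1, -0.4, -1.5]
finger_gap: 0.0281
grip_force: 59.4
time: 10.3
position: [0.6135, -0.1441, 0.06]
orientation: [[-0.064, 0.998, -0.0], [0.998, 0.064, -0.001], [-0.001, -0.0, -1.0]]
contact_force: [-0.7, -0.1, -1.5]
finger_gap: 0.028
grip_force: 59.4
[ 0.61353541 -0.14413965  0.06004948] tip px [307.9999333  155.77660931]
```

View pics/s6.png

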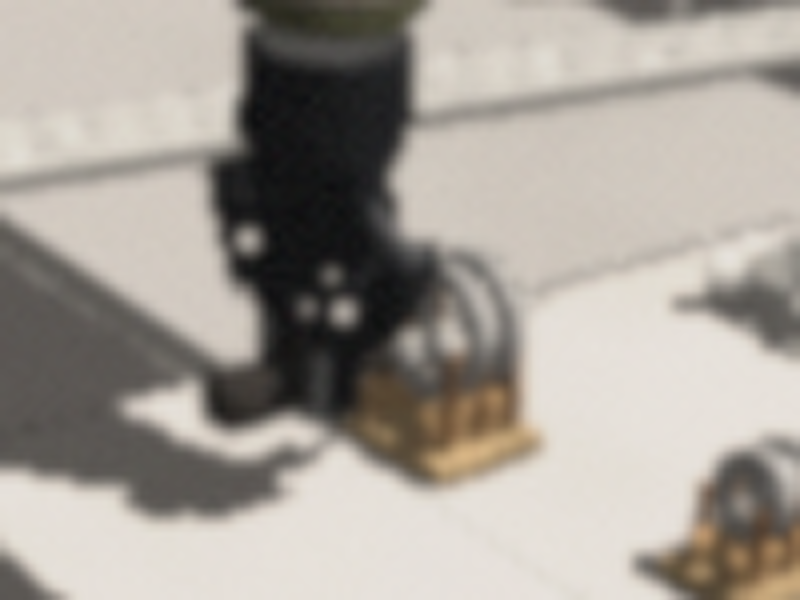

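No contact force and the rings are unmoved, so the shaft should be through both. Lifting gently.

```bash
python3 -m handwheel '[{"travel":[0,0,-0.2],"rotation":[0,0,0],"fingers":1},{"travel":[0,0,-0.2],"rotation":[0,0,0],"fingers":1},{"travel":[0,0,-0.2],"rotation":[0,0,0],"fingers":1},{"travel":[0,0,-0.3],"rotation":[0,0,0],"fingers":1},{"travel":[0,0,-0.4],"rotation":[0,0,0],"fingers":1},{"travel":[0,0,-0.5],"rotation":[0,0,0],"fingers":1},{"travel":[0,0,-0.5],"rotation":[0,0,0],"fingers":1},{"travel":[0,0,-0.5],"rotation":[0,0,0],"fingers":1}]'
python3 -m handwheel '[{"travel":[0,0,-0.3],"rotation":[0,0,0],"fingers":1},{"travel":[0,0,-0.1],"rotation":[0,0,0],"fingers":1},{"travel":[0,0,0],"rotation":[0,0,0],"fingers":1},{"travel":[0,0,0],"rotation":[0,0,0],"fingers":1}]'
python3 - <<'E'
from h import *
s=read_state();R=s["orientation"]; p=s["position"]
sc=get_image("scene");print(p)
for t in (.045,.065,.085,.105,.145): print(t,proj(sc,p-R[:,0]*t).round(1),proj(sc,p-R[:,0]*t-[0,0,.052]).round(1))
for r in spotter.cut_out(sc,"ring_large_a_center"): print(round(r["score"],2),np.round(r["position"]),r["mask"].sum())
cv2.imwrite("pics/s7.png",cv2.resize(sc["pixels"][100:175,240:340],None,fx=8,fy=8,interpolation=cv2.INTER_CUBIC))
E
```

```text
time: 11.15
position: [0.6136, -0.1412, 0.2025]
orientation: [[-0.068, 0.998, 0.001], [0.998, 0.068, -0.0], [-0.0, 0.001, -1.0]]
contact_force: [0.8, -0.4, -2.2]
finger_gap: 0.0279
grip_force: 59.4
time: 11.55
position: [0.6132, -0.1415, 0.2193]
orientation: [[-0.067, 0.998, -0.001], [0.998, 0.067, 0.0], [0.0, -0.001, -1.0]]
contact_force: [0.3, -0.2, -0.7]
finger_gap: 0.0282
grip_force: 59.4
[ 0.61319142 -0.14152781  0.21934451]
0.045 [290.4 120.1] [289.4 134.5]
0.065 [294.7 119. ] [293.6 133.3]
0.085 [299.  117.9] [297.9 132.2]
0.105 [303.3 116.9] [302. 131.]
0.145 [311.5 114.8] [310.1 128.8]
0.66 [305. 122.] 91
```

View pics/s7.png

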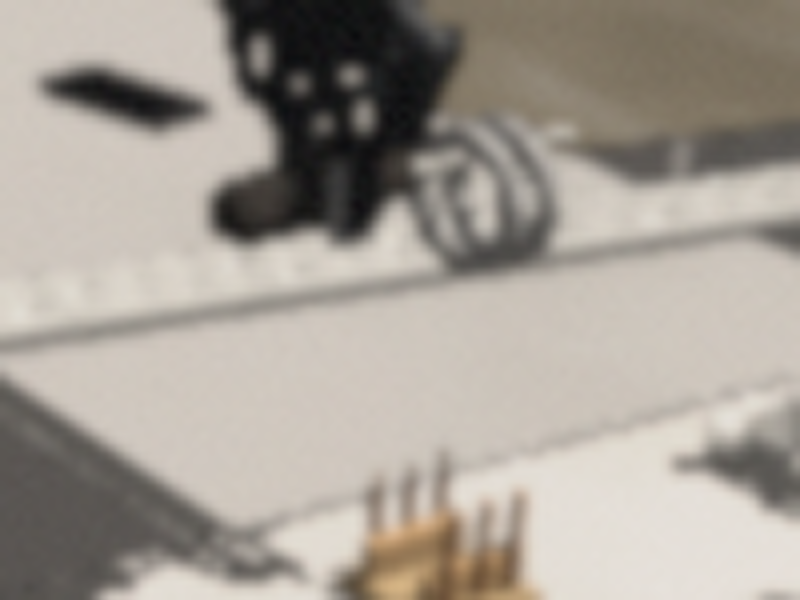

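Both rings hang on the shaft at ≈ (305,122) and the large rack is empty. Carrying them back smoothly.

```bash
python3 -m handwheel '[{"travel":[0.2,-0.06,0],"rotation":[0,0,0],"fingers":1},{"travel":[0.4,-0.12,0],"rotation":[0,0,0],"fingers":1},{"travel":[0.6,-0.18,0],"rotation":[0,0,0],"fingers":1},{"travel":[0.7,-0.21,0],"rotation":[0,0,0],"fingers":1},{"travel":[0.7,-0.21,0],"rotation":[0,0,0],"fingers":1},{"travel":[0.7,-0.21,0],"rotation":[0,0,0],"fingers":1},{"travel":[0.7,-0.21,0],"rotation":[0,0,0],"fingers":1},{"travel":[0.7,-0.21,0],"rotation":[0,0,0],"fingers":1}]'
python3 -m handwheel '[{"travel":[0.7,-0.21,0],"rotation":[0,0,0],"fingers":1},{"travel":[0.7,-0.21,0],"rotation":[0,0,0],"fingers":1},{"travel":[0.7,-0.21,0],"rotation":[0,0,0],"fingers":1},{"travel":[0.6,-0.18,0],"rotation":[0,0,0],"fingers":1},{"travel":[0.5,-0.15,0],"rotation":[0,0,0],"fingers":1},{"travel":[0.4,-0.12,0],"rotation":[0,0,0],"fingers":1},{"travel":[0.3,-0.09,0],"rotation":[0,0,0],"fingers":1},{"travel":[0.2,-0.06,0],"rotation":[0,0,0],"fingers":1}]'
python3 -m handwheel '[{"travel":[0,0,0],"rotation":[0,0,-0.2],"fingers":1},{"travel":[0,0,0],"rotation":[0,0,-0.3],"fingers":1},{"travel":[0,0,0],"rotation":[0,0,-0.3],"fingers":1},{"travel":[0,0,0],"rotation":[0,0,-0.2],"fingers":1},{"travel":[0,0,0],"rotation":[0,0,-0.1],"fingers":1},{"travel":[0,0,0],"rotation":[0,0,0],"fingers":1},{"travel":[0,0,0],"rotation":[0,0,0],"fingers":1}]'
python3 - <<'E'
from h import *
s=read_state();R=s["orientation"]; p=s["position"]
d=np.array([.4533,.2884,.0851])-p
print(p,R[:,0],"go (fullscale)",R.T@d/.05, "yaw err",np.degrees(np.arctan2(.221,.975)-np.arctan2(-R[0,0],R[1,0])))
E
```

```text
time: 12.45
position: [0.5263, 0.0902, 0.2199]
orientation: [[-0.068, 0.998, -0.001], [0.998, 0.068, 0.0], [0.0, -0.001, -1.0]]
contact_force: [0.3, 0.9, -2.2]
finger_gap: 0.028
grip_force: 59.4
time: 13.25
position: [0.4515, 0.29, 0.22]
orientation: [[-0.069, 0.998, -0.001], [0.998, 0.069, 0.0], [0.0, -0.001, -1.0]]
contact_force: [-0.5, -0.0, -1.5]
finger_gap: 0.0283
grip_force: 59.4
time: 13.95
position: [0.4527, 0.2883, 0.2202]
orientation: [[-0.218, 0.976, -0.0], [0.976, 0.218, -0.0], [-0.0, -0.0, -1.0]]
contact_force: [0.1, -0.4, -1.7]
finger_gap: 0.0281
grip_force: 59.4
[0.45272636 0.28830582 0.22023248] [-2.17944852e-01  9.75961078e-01 -1.24215143e-04] go (fullscale) [-3.26478093e-04  1.17977514e-02  2.70264878e+00] yaw err 0.18288957526710184
```

```bash
python3 -m handwheel '[{"travel":[0,0,0.2],"rotation":[0,0,0],"fingers":1},{"travel":[0,0,0.4],"rotation":[0,0,0],"fingers":1},{"travel":[0,0,0.5],"rotation":[0,0,0],"fingers":1},{"travel":[0,0,0.4],"rotation":[0,0,0],"fingers":1},{"travel":[0,0,0.2],"rotation":[0,0,0],"fingers":1},{"travel":[0,0,0],"rotation":[0,0,0],"fingers":1},{"travel":[0,0,0],"rotation":[0,0,0],"fingers":1}]'
cat > chk.py <<'E'
from h import *
s=read_state();R=s["orientation"]; p=s["position"]
A=np.array([-.219,.9757,0]); H=np.array([.4533,.2884,p[2] if s["finger_gap"]<.04 else .085])
for n in("scene","top"):
    sc=get_image(n)
    for t in(.045,.085,.145): print(n,t,"axis",proj(sc,H-A*t).round(1),"ringc",proj(sc,H-A*t-[0,0,.019]).round(1))
    for l in("driver_shaft","ring_large_a_center"):
        for r in spotter.mark_of(sc,l): print(l,round(r["score"],2),np.round(r["position"],1))
    for r in spotter.cut_out(sc,"ring_large_a_center"):
        ys,xs=np.nonzero(r["mask"]);print("mask",round(r["score"],2),np.round(r["position"],1),r["mask"].sum(),xs.min(),xs.max(),ys.min(),ys.max())
E
python3 chk.py
```

```text
time: 14.65
position: [0.4526, 0.289, 0.1355]
orientation: [[-0.219, 0.976, 0.0], [0.976, 0.219, 0.0], [0.0, 0.0, -1.0]]
contact_force: [0.2, 0.2, -2.2]
finger_gap: 0.028
grip_force: 59.4
scene 0.045 axis [194.6 194.5] ringc [195.1 200.7]
scene 0.085 axis [206.5 189.3] ringc [206.8 195.4]
scene 0.145 axis [223.1 182. ] ringc [223.3 187.9]
driver_shaft 0.66 [205.5 192. ]
driver_shaft 0.51 [188.3 292.6]
ring_large_a_center 0.59 [210.8 194.4]
mask 0.63 [213.7 193.6] 163 204 220 183 204
top 0.045 axis [176.6 190.5] ringc [178.2 190.8]
top 0.085 axis [191.9 187.1] ringc [193.1 187.4]
top 0.145 axis [214.7 181.9] ringc [215.5 182.3]
driver_shaft 0.68 [189.9 189.3]
driver_shaft 0.53 [192.8 147.6]
ring_large_a_center 0.67 [202.8 188.7]
ring_large_a_center 0.39 [369.4 195.1]
mask 0.46 [201.7 186. ] 141 196 205 176 197
```

```bash
python3 -m handwheel '[{"travel":[0.1,0.01,0.1],"rotation":[0,0,0],"fingers":1},{"travel":[0,0,0.2],"rotation":[0,0,0],"fingers":1},{"travel":[0,0,0.2],"rotation":[0,0,0],"fingers":1},{"travel":[0,0,0.2],"rotation":[0,0,0],"fingers":1},{"travel":[0,0,0.15],"rotation":[0,0,0],"fingers":1},{"travel":[0,0,0.1],"rotation":[0,0,0],"fingers":1},{"travel":[0,0,0.05],"rotation":[0,0,0],"fingers":1},{"travel":[0,0,0],"rotation":[0,0,0],"fingers":1}]'
python3 chk.py
```

```text
time: 15.85
position: [0.4521, 0.2937, 0.0853]
orientation: [[-0.219, 0.976, 0.0], [0.976, 0.219, -0.0], [-0.0, 0.0, -1.0]]
contact_force: [0.0, -1.3, 1.8]
finger_gap: 0.0282
grip_force: 59.7
scene 0.045 axis [195.8 210.5] ringc [196.2 216.3]
scene 0.085 axis [207.3 205. ] ringc [207.6 210.7]
scene 0.145 axis [223.6 197.3] ringc [223.7 202.9]
driver_shaft 0.77 [186.9 290.6]
driver_shaft 0.5 [204.8 206. ]
ring_large_a_center 0.6 [210.4 209. ]
mask 0.73 [213.6 209. ] 141 205 220 200 219
mask 0.38 [191.3 237.8] 1122 162 228 203 256
top 0.045 axis [180.7 191.3] ringc [182.1 191.5]
top 0.085 axis [195.1 188. ] ringc [196.3 188.3]
top 0.145 axis [216.7 183. ] ringc [217.4 183.5]
driver_shaft 0.6 [191.7 191.1]
ring_large_a_center 0.53 [202.3 191. ]
mask 0.55 [200.9 188.9] 170 197 207 176 199
```

Contact is light and everything sits where it should. Releasing and retreating upward.

```bash
python3 -m handwheel '[{"travel":[0,0,0],"rotation":[0,0,0],"fingers":0.5},{"travel":[0,0,0],"rotation":[0,0,0],"fingers":0.3},{"travel":[0,0,0],"rotation":[0,0,0],"fingers":0},{"travel":[0,0,0],"rotation":[0,0,0],"fingers":0},{"travel":[0,0,0],"rotation":[0,0,0],"fingers":0},{"travel":[0,0,0],"rotation":[0,0,0],"fingers":0},{"travel":[0,0,0],"rotation":[0,0,0],"fingers":0}]'
python3 -m handwheel '[{"travel":[0,0,-0.2],"rotation":[0,0,0],"fingers":0},{"travel":[0,0,-0.5],"rotation":[0,0,0],"fingers":0},{"travel":[0,0,-1],"rotation":[0,0,0],"fingers":0},{"travel":[0,0,-1],"rotation":[0,0,0],"fingers":0},{"travel":[0,0,-1],"rotation":[0,0,0],"fingers":0},{"travel":[0,0,-0.8],"rotation":[0,0,0],"fingers":0},{"travel":[0,0,0],"rotation":[0,0,0],"fingers":0},{"travel":[0,0,0],"rotation":[0,0,0],"fingers":0}]'
python3 lk.py w8; python3 chk.py
python3 - <<'E'
from h import *
s=read_state();im=get_image("wrist");T=wristT(s,im)
for l,z in(("ring_large_a_center",.066),):
  for r in spotter.mark_of(im,l)+spotter.cut_out(im,l): print(l,round(r["score"],2),np.round(r["position"]),np.round(onz(im,r["position"],z,T),3))
E
```

```text
time: 16.95
position: [0.4519, 0.2937, 0.0852]
orientation: [[-0.219, 0.976, -0.0], [0.976, 0.219, 0.0], [0.0, -0.0, -1.0]]
contact_force: [0.5, -0.5, -0.1]
finger_gap: 0.0854
grip_force: 0.0
time: 17.75
position: [0.452, 0.2935, 0.3116]
orientation: [[-0.218, 0.976, 0.002], [0.976, 0.218, 0.001], [0.0, 0.002, -1.0]]
contact_force: [-0.3, -0.2, -0.4]
finger_gap: 0.0852
grip_force: 0.0
[-11.5  20.9 -36.8 110.4  15.5  53.4 -43.3] [0.452  0.2935 0.3116]
driver_handle 0.96 [257. 160.] [0.454 0.296 0.085]
driver_handle 0.61 [188.  78.] [0.351 0.375 0.085]
driver_handle 0.58 [357. 233.] [0.613 0.225 0.085]
driver_shaft 0.95 [257. 222.] [0.473 0.21  0.085]
driver_shaft 0.92 [148.  83.] [0.305 0.359 0.085]
driver_shaft 0.91 [333. 209.] [0.57  0.252 0.085]
driver_shaft 0.71 [256. 228.] [0.473 0.2   0.085]
rest 0.75 [257. 161.] [ 0.459  0.277 -0.   ]
rest 0.59 [257. 179.] [0.465 0.248 0.   ]
mask 0.8 [256. 158.] [0.4518 0.2915] [ 0.21675544 -0.97622594] 0.1974008240775293 [0.48241747 0.15412018] [0.44791291 0.34866713]
mask 0.7 [350. 223.] [0.5981 0.2337] [ 0.86548567 -0.50093368] 0.1039006383
[... 271 characters left out ...]
ingc [207.6 210.8]
scene 0.145 axis [223.6 197.4] ringc [223.7 203. ]
driver_shaft 0.62 [205.4 208.4]
driver_shaft 0.49 [185.4 291.7]
driver_shaft 0.38 [184.  207.5]
ring_large_a_center 0.45 [208.2 209.1]
mask 0.49 [213.7 210.3] 144 204 219 199 220
top 0.045 axis [180.7 191.3] ringc [182.2 191.5]
top 0.085 axis [195.1 188. ] ringc [196.3 188.3]
top 0.145 axis [216.7 183.1] ringc [217.5 183.5]
driver_shaft 0.63 [193.9 190.8]
driver_shaft 0.44 [192.4 148.5]
ring_large_a_center 0.42 [200.6 189.5]
mask 0.49 [203.8 186.1] 106 197 205 177 198
mask 0.48 [162.7 196.3] 374 143 182 189 204
ring_large_a_center 0.88 [258. 229.] [0.477 0.191 0.066]
ring_large_a_center 0.76 [258. 233.] [0.48  0.186 0.066]
```

The driver is back on its axis, about 5 mm toward the handle. The outer ring is at rest y ≈ −55 mm. I'll let things settle, then hand in.

```bash
R='no'; for i in 1 2 3; do python3 -m handwheel '[{"travel":[0,0,0],"rotation":[0,0,0],"fingers":0},{"travel":[0,0,0],"rotation":[0,0,0],"fingers":0},{"travel":[0,0,0],"rotation":[0,0,0],"fingers":0},{"travel":[0,0,0],"rotation":[0,0,0],"fingers":0},{"travel":[0,0,0],"rotation":[0,0,0],"fingers":0},{"travel":[0,0,0],"rotation":[0,0,0],"fingers":0},{"travel":[0,0,0],"rotation":[0,0,0],"fingers":0},{"travel":[0,0,0],"rotation":[0,0,0],"fingers":0}]' | head -1; done
python3 -c "
from h import *
print(close_job())"
```

```text
time: 19.35
time: 20.15
time: 20.95
the job is handed in; nothing more can be done
None
```

The job is handed in at about 21 s: the dark screwdriver is back in its rest, shaft on the same side, with both large rings hung between the forks and the small rings left alone; the final placement was checked only by the networks' position readings, which located one of the two rings, and no verdict was returned.

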